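Free the top findings tray and show it over the mat

ROBOT

A 7-joint arm with a two-finger parallel gripper is mounted at the origin on the work surface. World frame = base frame: x ahead of the robot, y to its left, z up, the work surface at z = 0. Lengths are in m, angles in rad, forces in N, time in s.
With the tool pointing down it reaches from about 0.425 to 0.875 m from the base axis. Payload 9.9 kg.
Tool frame: the origin (TCP) lies between the finger pads; the fingertips stand ahead of it and the grasp point (between the pads) lies 5 mm behind it (bot.finger_overhang is the z of the fingertips in the tool frame, in m); z points along the fingers, y is the line along which they close (so a half turn about z gives the same grasp; the last joint's range is limited). The gripper opens to 85 mm and grips with 20 to 120 N. Pads are 22 mm wide; open, the fingers measure 114 mm over their backs; the gripper's body (76 mm by 85 mm) begins 54 mm behind the grasp point. The pads swing forward as they close: fully open they stand 13 mm farther back than shut.
Start: joints at [1.234, 0.576, 0.025, 1.437, -0.015, 1.129, -0.057], TCP at [0.169, -0.654, 0.222] pointing down, gripper open.
Joint ranges: [-2.76, 2.76], [-0.34, 2.15], [-1.52, 1.57], [0.19, 2.46], [-1.09, 4.23], [0.17, 1.99], [-2.82, 2.82]. Speed limits (rad/s): [2.22, 2.22, 3.01, 3.01, 3.14, 3.14, 3.14].

INTERFACE

Orientations are given as a unit quaternion [w, x, y, z].
In Python, from station import bot gives the robot as it stands. Calls block until the motion is done:
- bot.reach(position, orientation): joint-space move of the TCP to a pose.
- bot.move_straight(position, rate=0.15, attitude=None): straight line of the TCP; attitude=None keeps the orientation; rate is the mean speed in m/s.
- bot.movej(angles): joint-space move.
- bot.gripper_to(opening, effort=None): finger opening in m; effort is the grip in N (None keeps the last); returns when the fingers have stopped.
- bot.sleep(seconds).
- bot.solve_ik(position, orientation): joint angles nearest the present ones, or None.
- bot.state(): the state.
- bot.camera(name): name is "scene" or "top"; returns the picture (480x640x3 uint8, red, green, blue); there is no depth.
- bot.get_calibration(name): a dict with "intrinsics" (3x3 intrinsics, pixels), "D" ([k1, k2, p1, p2, k3] as OpenCV has them; the pictures are not rectified), "R" (3x3) and "t" (3): a world point X has camera coordinates R X + t. Camera axes: x right, y down, z forward; pixel columns grow to the right and rows downward; lengths in m; the calibration is good to about 2 mm. A picture is of the moment at which its call begins. get_calibration takes no time and is no camera call.
A pose or a line that the arm cannot do raises bot.IKError and nothing moves.
- bot.finish_job(): hands the job in; it is judged then, once.
The state is a dict: "time": time; "q": joint angles; "joint_vel": joint speeds; "joint_efforts": joint torques, N m; "tcp_pos": TCP position; "eef_rot": TCP orientation; "force": force on the tool from outside, world axes, zero at the start; "torque": the same for the moment, N m; "width": finger opening in m; "finger_force": force on a finger pad.
Only numpy, scipy, OpenCV 4.12 (cv2) and the standard library are available. Lean on these libraries where they do the work, as an engineer would, in place of code of your own. Each camera call takes 0.05 s, during which the arm holds its last target. There are 200 camera calls.

TASK

Take the punch that leans in the top tray and stand it upright in the wooden tool cup. Then free that empty tray from the clinging stack by raising one corner first while the opposite corner still sits on the stack, without lifting or shifting the trays below or disturbing the other things on the bench. Finish while holding the tray roughly level and centred over the square rubber mat, at least a hand's width above it; do not put it down or let go.

Things in the scene. Friction and masses are not known exactly. Their poses are not given: they have to be found in the camera images.
- tray_mid (a point): Top tray: grey plastic, 120 (its x) by 150 (y) by 40 mm high, 90 g, corners cut at 45 degrees, open side up (z). Point: its centre, 20 mm above its underside. Rim: a band 9 mm wide, 16 mm high, overhanging the rims below by 2 mm; opening 102 by 132 mm; below the band the wall steps 5 mm inwards; floor 3 mm thick. At the start its rim band stands 72 to 88 mm above the bench, with the seam at 72 mm.
- tray_corner0 (a point): Middle of the top tray's rim band at its cut corner on the -x, +y side: half-way up the band (8 mm below the rim's top), mid-width. The cut band is straight, 40 mm long outside, 32 mm inside, facing outwards along (-1, +1)/sqrt 2 of the tray's axes. It can be pinched across from above, one finger inside the tray. Axes as the tray's.
- tray_corner1 (a point): Middle of the top tray's rim band at its cut corner on the -x, -y side: half-way up the band (8 mm below the rim's top), mid-width. The cut band is straight, 40 mm long outside, 32 mm inside, facing outwards along (-1, -1)/sqrt 2 of the tray's axes. It can be pinched across from above, one finger inside the tray. Axes as the tray's.
- tray_corner2 (a point): Middle of the top tray's rim band at its cut corner on the +x, -y side: half-way up the band (8 mm below the rim's top), mid-width. The cut band is straight, 40 mm long outside, 32 mm inside, facing outwards along (+1, -1)/sqrt 2 of the tray's axes. It can be pinched across from above, one finger inside the tray. Axes as the tray's.
- tray_corner3 (a point): Middle of the top tray's rim band at its cut corner on the +x, +y side: half-way up the band (8 mm below the rim's top), mid-width. The cut band is straight, 40 mm long outside, 32 mm inside, facing outwards along (+1, +1)/sqrt 2 of the tray's axes. It can be pinched across from above, one finger inside the tray. Axes as the tray's.
- stack: The three trays below, stuck together as one loose 600 g piece on the bench, 72 mm high, rims 116 by 146 mm. Origin: centre of its underside; axes as the top tray's. The top tray clings to it with about 4 N in all, along both long sides, until raised about 10 mm there. Tipped up slowly about the opposite corner's outer edge it takes about 3 N and leaves the stack standing.
- punch_grip (a point): Leather punch, 165 mm, 70 g: square wooden handle 16 by 16 by 90 mm, round steel shank 10 mm thick, 75 mm long. Point: on the axis, 135 mm from the foot, 30 mm from the handle's end. z runs from foot to handle end. At the start it leans in the top tray, foot on the floor, handle over the rim on the tray's -x side, rising about 25 degrees away from the robot; its last 65 mm are free all round.
- punch_foot (a point): The flat end of the punch's steel shank, on the axis (135 mm from punch_grip along -z). Axes as the punch's.
- cup_mouth (a point): Wooden tool cup, fixed to the bench, empty: outside 53 mm across and 90 mm high, inside 44 mm across, bottom 6 mm thick. This point is the centre of its mouth, z up. It stands to the left or the right of the stack, the mat on the other side.
- mat_mid (a point): Square black rubber mat, 130 by 130 by 3 mm, fixed flat on the bench. This point is the centre of its top face.
- spool: Bystander: thread spool, 36 mm across, 32 mm high; origin under its centre.
- jar: Bystander: small amber jar, 36 mm across, 50 mm high; origin under its centre.
- tape: Bystander: roll of paper tape lying flat, 90 mm across, 24 mm high; origin under its centre.
- mallet: Bystander: wooden mallet lying flat behind the stack on the left, 240 mm long; origin under it.

How it is judged:
By the outcome, as a careful person would: the job done as asked, in the order asked, and still so for the second after the job is handed in, while the arm keeps its last pose, push and grip.
It also fails if it takes over 64 s, if anything falls off the work surface, if the arm or the gripper's body presses on something with over 40 N, if the wrist force passes 120 N, or if a joint passes its speed limit or range.

## Working session

There is one attempt and no reset: what is moved stays moved. The work goes in short steps, each a Python script; the robot and the scene stay as the last script left them, time stands still between calls to the robot, and variables do not carry over. Pictures are saved under pics/ and viewed, at most 10 in all, crops included, and the job is handed in when it is done.

```bash
mkdir -p pics; ls; python3 - <<'E'
from station import bot
import cv2
for n in("scene","top"):
    cv2.imwrite(f"pics/{n}0.png",bot.camera(n)[:,:,::-1]); c=bot.get_calibration(n); print(n,c)
s=bot.state();print(s,bot.finger_overhang)
E
```

```text
pics
scene {'intrinsics': array([[465.06009488,   0.        , 313.55388902],
       [  0.        , 465.06009488, 238.82764436],
       [  0.        ,   0.        ,   1.        ]]), 'D': array([-0.04016378,  0.        ,  0.        ,  0.        ,  0.        ]), 'R': array([[ 0.30610741,  0.95184748, -0.01687116],
       [ 0.68984459, -0.23399229, -0.68510003],
       [-0.65605846,  0.19807572, -0.7282536 ]]), 't': array([-0.16532869, -0.34104803,  1.24156264])}
top {'intrinsics': array([[441.10078247,   0.        , 316.32115899],
       [  0.        , 441.10078247, 241.56403144],
       [  0.        ,   0.        ,   1.        ]]), 'D': array([0.00483669, 0.        , 0.        , 0.        , 0.        ]), 'R': array([[ 0.01109894, -0.99945521,  0.03108204],
       [-0.98632447, -0.01605433, -0.16403138],
       [ 0.16444102, -0.0288364 , -0.98596532]]), 't': array([-0.02452333,  0.62637888,  0.80580749])}
{'time': 0.1, 'q': array([ 1.23423487,  0.57644329,  0.02483407,  1.43780552, -0.01499228,
        1.1289992 , -0.05650273]), 'joint_vel': array([-0.00147897, -0.00208116,  0.00067162, -0.00100491, -0.00033669,
       -0.00050393,  0.00077557]), 'joint_efforts': array([ 7.16910246e-03, -7.67310119e+01,  2.25833751e+00, -2.86606139e+01,
        1.58452004e-02,  8.57593637e-03, -3.00370502e-06]), 'tcp_pos': array([ 0.16871265, -0.65315235,  0.22123831]), 'eef_rot': array([-7.23985049e-04,  9.92021509e-01,  1.26066590e-01, -1.29576909e-04]), 'force': array([-0.02566981,  0.06965416, -0.43994198]), 'torque': array([-0.00710932, -0.0123405 , -0.01145026]), 'finger_force': 0.0, 'width': 0.0854988351248166} 0.014
```

View pics/scene0.png

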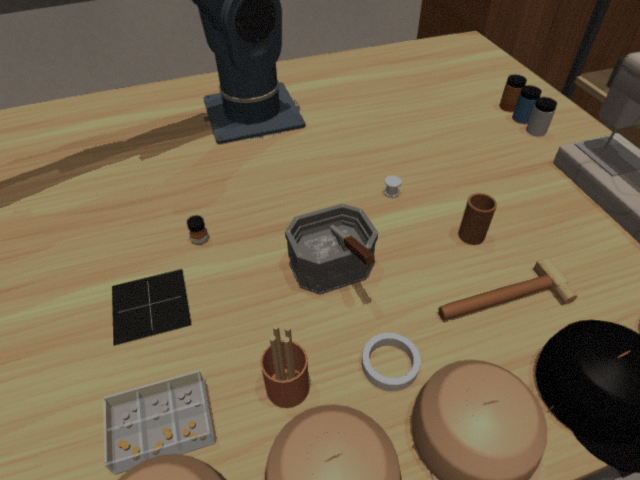

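View pics/top0.png

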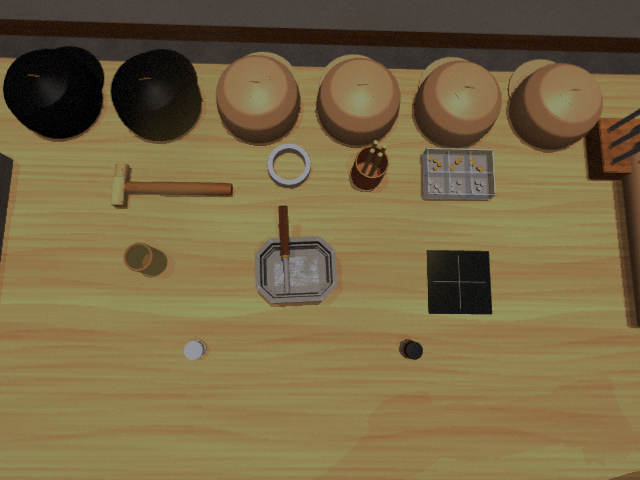

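The scene view shows the stack at about (332,248), the cup at (478,218), the mat at (150,305), the jar at (198,230) and the spool at (393,187). In the top view the tray is centred near (296,270), with the punch handle running from (285,255) to (283,207). The cup mouth is near (139,257) and the mat near (459,282).

```bash
cat > h.py <<'E'
import numpy as np, cv2
from station import bot
CAL={n:bot.get_calibration(n) for n in("scene","top")}
def ray(n,uv):
    c=CAL[n]; p=cv2.undistortPoints(np.array([[uv]],float),c["intrinsics"],c["D"])[0,0]
    R=np.array(c["R"]);return -R.T@np.array(c["t"]), R.T@np.array([p[0],p[1],1.])
def onz(n,uv,z):
    o,d=ray(n,uv);return o+d*(z-o[2])/d[2]
def tri(a,b):  # scene uv, top uv -> point, gap
    o1,d1=ray("scene",a);o2,d2=ray("top",b);d1/=np.linalg.norm(d1);d2/=np.linalg.norm(d2)
    s=np.linalg.lstsq(np.c_[d1,-d2],o2-o1,rcond=None)[0];p,q=o1+s[0]*d1,o2+s[1]*d2
    return (p+q)/2,np.linalg.norm(p-q)
def proj(n,X):
    c=CAL[n];return cv2.projectPoints(np.array(X,float).reshape(-1,1,3),cv2.Rodrigues(np.array(c["R"]))[0],np.array(c["t"]),c["intrinsics"],c["D"])[0][:,0]
E
python3 - <<'E'
import cv2,numpy as np
from h import *
a=cv2.imread("pics/top0.png");b=cv2.imread("pics/scene0.png")
def crop(im,x,y,w,h,s): 
    o=cv2.resize(im[y:y+h,x:x+w],None,fx=s,fy=s,interpolation=cv2.INTER_CUBIC); 
    for k in range(0,w,10): cv2.putText(o,str(x+k),(k*s,8),0,.3,(0,255,255));cv2.line(o,(k*s,10),(k*s,14),(0,255,255))
    for k in range(0,h,10): cv2.putText(o,str(y+k),(0,k*s+4),0,.3,(0,255,255))
    return cv2.convertScaleAbs(o,alpha=1.4)
cv2.imwrite("pics/ct.png",np.hstack([crop(a,245,200,100,110,5),crop(a,115,235,60,110,5)]))
cv2.imwrite("pics/cs.png",np.hstack([crop(b,280,195,110,110,5),crop(b,455,190,45,110,5)]))
# mat
hsv=cv2.cvtColor(a,cv2.COLOR_BGR2HSV)
m=((hsv[...,2]<60)).astype(np.uint8);m[:, :420]=0;m[:,500:]=0;m[:245]=0;m[320:]=0
c=max(cv2.findContours(m,0,2)[0],key=cv2.contourArea);r=cv2.minAreaRect(c);print("mat",r,onz("top",r[0],.003),[onz("top",p,.003)[:2].round(3) for p in cv2.boxPoints(r)])
E
```

```text
mat ((459.0, 282.0), (62.0, 64.0), 90.0) [ 0.55571985 -0.31041653  0.003     ] [array([ 0.619, -0.246]), array([ 0.621, -0.38 ]), array([ 0.494, -0.373]), array([ 0.492, -0.243])]
```

View pics/ct.png

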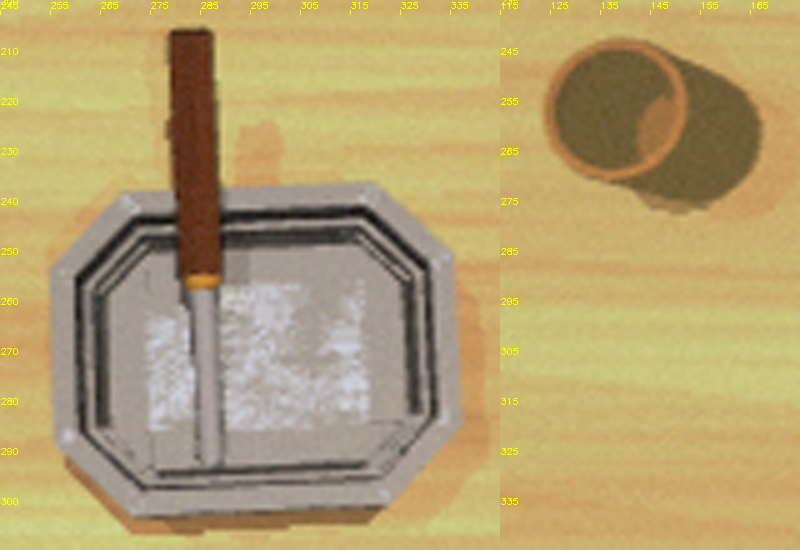

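View pics/cs.png

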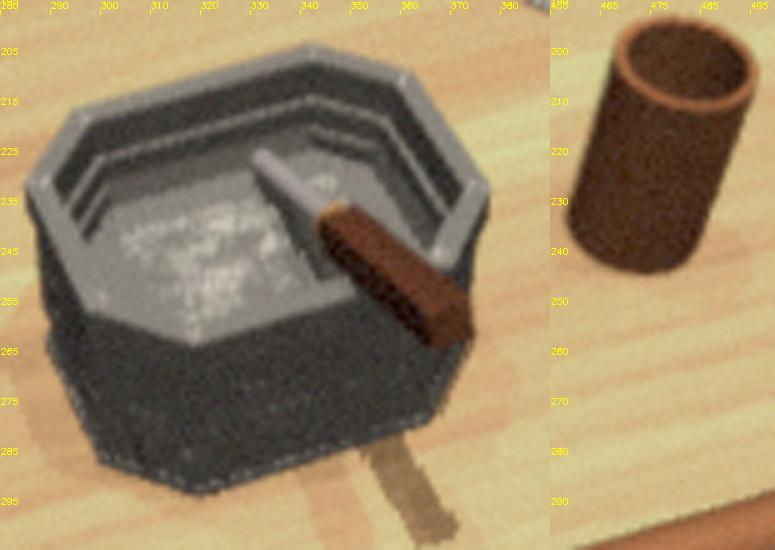

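The top crop shows the rim octagon with outer corners from (269,238) clockwise to (255,253). The shank foot is at (287.4,293), the ferrule at (285.2,256.6) and the handle end at (283.4,206). The cup mouth centre is near (138.2,256.8). In the scene crop the foot is at (332,226), the ferrule at (346.6,238) and the mouth at (482,202.6).

```bash
python3 - <<'E'
from h import *
np.set_printoptions(precision=4,suppress=True)
T=[(269.4,238.4),(320.6,236.4),(336,250.4),(337,283.6),(322.4,300.4),(272.6,303.2),(257.6,288),(255,253)]
S=[(342.4,204.4),(362,210),(377.4,232.4),(319,263.6),(297.6,255),(285.6,231.6),(296,218)]
for n in CAL: print("cam",n,ray(n,(0,0))[0])
l=.0283;M=np.array([[.06,-.075+l],[.06,.075-l],[.06-l,.075],[-.06+l,.075],[-.06,.075-l],[-.06,-.075+l],[-.06+l,-.075],[.06-l,-.075]])
def fit(P,M):
    P=np.array(P);c=P.mean(0);m=M.mean(0);A=(M-m).T@(P-c);U,s,V=np.linalg.svd(A);R=(U@V).T;return c-R@m,R,P-((M-m)@R.T+c)
M180=np.array([-M[i] for i in range(8)])
# top order: T0 = (+x far, left) world (+x,+y) ; tray = world rot 180 => tray(-x,-y)
o=[(-.06,-.075+l),(-.06,.075-l),(-.06+l,.075),(.06-l,.075),(.06,.075-l),(.06,-.075+l),(.06-l,-.075),(-.06+l,-.075)]
W=[onz("top",p,.088)[:2] for p in T]
c,R,r=fit(W,np.array(o));print("top",c,np.degrees(np.arctan2(R[1,0],R[0,0])),abs(r).max())
# scene order: world corners near robot first; 
WS=np.array([onz("scene",p,.088)[:2] for p in S]);
mo=np.array([c+R@np.array(p) for p in o]); idx=[np.argmin(np.linalg.norm(mo-w,axis=1)) for w in WS];print(idx)
c2,R2,r2=fit(WS,np.array(o)[idx]);print("scene",c2,np.degrees(np.arctan2(R2[1,0],R2[0,0])),abs(r2).max())
print("foot",tri((332.4,226),(287.4,292.5)),"ferr",tri((347,237.5),(285.2,256.4)),"end",tri((370,260),(283.6,206.5)))
print("cup",onz("top",(138.2,256.8),.09),onz("scene",(482,202.6),.09))
print("mat",onz("scene",(150.5,305),.003))
for n,p,h in(("spool",(393,182),.032),("jar",(196,222),.05)):print(n,onz("scene",p,h))
E
```

```text
cam scene [ 1.1004 -0.1684  0.6677]
cam top [0.4856 0.0088 0.898 ]
top [0.569  0.0212] -176.58993457047657 0.0029578240066796824
[np.int64(5), np.int64(6), np.int64(7), np.int64(1), np.int64(2), np.int64(3), np.int64(4)]
scene [0.573  0.0238] -176.9709007416739 0.003907966034202515
foot (array([0.5279, 0.0397, 0.0548]), np.float64(0.0036987133825677307)) ferr (array([0.5925, 0.0436, 0.0871]), np.float64(0.002651964684096648)) end (array([0.6788, 0.0474, 0.1217]), np.float64(0.0031834789811947535))
cup [0.5869 0.3096 0.09  ] [0.5924 0.3095 0.09  ]
mat [ 0.5613 -0.307   0.003 ]
spool [0.4246 0.2143 0.032 ]
jar [ 0.4301 -0.199   0.05  ]
```

```bash
cat >> h.py <<'E'
from scipy.spatial.transform import Rotation as Ro
np.set_printoptions(precision=4,suppress=True)
def rot(a,psi,flip=0):
    "tool tilted by a (deg) from down towards azimuth psi (deg); fingers close along the horizontal normal"
    a,p=np.radians([a,psi]);z=np.array([np.sin(a)*np.cos(p),np.sin(a)*np.sin(p),-np.cos(a)]);y=np.array([np.sin(p),-np.cos(p),0])*(-1 if flip else 1)
    return np.c_[np.cross(y,z),y,z]
def quat(R): return Ro.from_matrix(R).as_quat(scalar_first=True)
def tcp(g,R): return np.array(g)+.005*R[:,2]
PD=np.array([.1509,.0077,.0669]);PD/=np.linalg.norm(PD)
GRIP=np.array([.5279,.0397,.0555])+.135*PD
CUP=np.array([.5897,.3095,.09]);TRAY=np.array([.571,.0225]);YAW=np.radians(-176.8);MAT=np.array([.5585,-.309])
E
python3 - <<'E'
from h import *
el=np.degrees(np.arcsin(PD[2]));print(GRIP,el)
for a0 in(0,-10,-20):
  for fl in(0,1):
    q0=bot.solve_ik(tcp(GRIP,rot(a0,3,fl)),quat(rot(a0,3,fl)))
    print(a0,fl,q0)
    for psi in(0,15,30,45):
      R=rot(a0+90-el,psi,fl);print("  ",psi,*[bot.solve_ik(tcp([CUP[0],CUP[1],z],R),quat(R)) for z in(.142,.26)])
E
```

```text
[0.6512 0.046  0.1102] 23.88203364310545
0 0 [-0.0673  0.6532 -0.125   1.6339  0.1001  0.8607 -1.7506]
   0 [-0.4465  0.924  -0.8565  2.3792  2.0522  1.7057  1.9202] [-0.7023  0.5192 -0.416   2.3286  1.9443  1.1958  1.9872]
   15 None [-0.1137  0.6452 -1.075   2.4444  2.2107  1.367   2.2181]
   30 None None
   45 None [ 0.4797  0.7724 -1.2928  2.4095  2.8155  0.7651  2.5201]
0 1 [ 0.3081  0.7582 -0.7935  1.6187  0.6094  1.0281  0.9495]
   0 [-0.4465  0.924  -0.8565  2.3792  2.0522  1.7057 -1.2214] [-0.2903  0.698  -1.0749  2.3151  1.9074  1.5855 -0.9617]
   15 None [-0.0144  0.758  -1.2942  2.4416  2.1671  1.511  -0.7959]
   30 None None
   45 None [ 0.4797  0.7724 -1.2928  2.4095  2.8155  0.7651 -0.6215]
-10 0 [-0.0798  0.7433 -0.1003  1.4501  0.0545  1.1251 -1.7059]
   0 [-0.6523  0.6746 -0.4159  2.3197  2.0116  1.1094  1.9061] [-0.9524  0.4044  0.0241  2.2373  1.8159  0.7486  2.1621]
   15 [-0.226   0.7614 -0.8559  2.4253  2.2746  1.2541  2.1286] [-0.4717  0.3724 -0.4158  2.3312  2.1966  0.7386  2.1396]
   30 None [ 0.1847  0.502  -1.0702  2.3468  2.3717  0.724   2.425 ]
   45 [ 0
[... 1012 characters left out ...]
78  2.3196  0.2372  2.3828]
   45 [ 0.1662  0.66   -0.8519  2.2785  2.7044  0.4443  2.4629] [-0.1436  0.3274 -0.3425  2.1663  4.1266  0.1786  0.8931]
-20 1 [ 0.2425  0.9583 -0.8319  1.2429  0.5197  1.5303  1.0622]
   0 [-0.1771  0.7776 -1.0752  2.2066  1.7992  1.2793 -0.7941] [-0.2468  0.4487 -0.8556  2.0936  1.5216  0.9595 -0.5302]
   15 [ 0.0533  0.8668 -1.2943  2.2939  1.9742  1.2543 -0.5682] [ 0.1443  0.5625 -1.2903  2.1696  1.701   0.9642 -0.351 ]
   30 [ 0.22    0.8553 -1.2927  2.3187  2.1316  0.981  -0.3627] [ 0.3178  0.5425 -1.2872  2.192   1.8116  0.6505 -0.1479]
   45 [ 0.3783  0.8724 -1.2887  2.2724  2.1997  0.6697 -0.0769] [ 0.4608  0.5722 -1.2796  2.1503  1.7531  0.3623  0.228 ]
```

```bash
python3 - <<'E'
from h import *
el=np.degrees(np.arcsin(PD[2]))
for a0 in(-28,-36):
  for fl in(0,1):
    print(a0,fl,*[bot.solve_ik(tcp(GRIP+[0,0,h],rot(a0,3,fl)),quat(rot(a0,3,fl))) for h in (0,.06,.16)])
    for psi in(15,30,45):
      R=rot(a0+90-el,psi,fl);print("  ",psi,*[bot.solve_ik(tcp([CUP[0],CUP[1],z],R),quat(R)) for z in(.142,.26)])
E
```

```text
-28 0 [-0.1143  0.9421 -0.0219  1.1031 -0.0194  1.5838 -1.6455] [-0.105   0.8943 -0.0453  1.0442 -0.0068  1.6905 -1.6597] [-0.09    0.8396 -0.0902  0.8976  0.0141  1.8926 -1.6842]
   15 [-0.7105  0.496   0.0185  2.2064  2.1693  0.3096  2.1666] [-1.3377  0.4326  0.9151  2.0886 -0.8632  0.1869 -1.0866]
   30 [-0.2749  0.5074 -0.4139  2.2146  2.3376  0.3176  2.3799] [-0.2448  0.3065 -0.419   2.0779  1.0036  0.2049 -2.5849]
   45 [-0.0009  0.5572 -0.6293  2.1733  2.4938  0.1843  2.5846] [-0.2447  0.3149 -0.2532  2.0476 -0.6749  0.1941 -0.6199]
-28 1 [ 0.2021  1.043  -0.8307  1.0846  0.5     1.7214  1.093 ] [ 0.1979  0.994  -0.8514  1.0259  0.4788  1.8181  1.1004] [ 0.1484  0.911  -0.7855  0.8815  0.4037  1.9819  1.1578]
   15 [ 0.0952  0.8172 -1.2935  2.1794  1.7682  1.0988 -0.3671] [-0.0644  0.39   -0.8565  2.0507  1.3311  0.6267 -0.0297]
   30 [ 0.2286  0.8064 -1.2919  2.1987  1.8423  0.8594 -0.1152] [ 0.0725  0.3778 -0.8586  2.0684  1.2602  0.3794  0.3358]
   45 [ 0.35    0.8229 -1.2892  2.1627  1.7976  0.6232  0.2536] [ 0.3231  0.4703 -1.0776  2.0315  0.9976  0.3254  0.9194]
-36 0 [-
[... 171 characters left out ...]
 0.3965 -2.162 ]
   30 None [-0.3883  0.3158 -0.2341  1.9472  0.2941  0.3747 -1.8851]
   45 [-0.024   0.5501 -0.6471  2.0538  1.0474  0.213  -2.2848] [-0.2052  0.3395 -0.3531  1.9185 -0.0563  0.3952 -1.2487]
-36 1 [ 0.1569  1.131  -0.8251  0.9188  0.4865  1.9105  1.1216] [ 0.1212  1.0616 -0.7371  0.8645  0.4033  1.9791  1.1696] None
   15 [-0.2226  0.542  -0.6373  2.0668  1.4067  0.5377 -0.1147] [ 0.0785  0.4807 -1.0739  1.9165  1.0905  0.8068  0.2527]
   30 [-0.1231  0.5355 -0.6385  2.0812  1.4049  0.355   0.1928] [ 0.1814  0.4702 -1.0738  1.9299  0.9679  0.6355  0.6513]
   45 [ 0.109   0.6089 -0.8644  2.0495  1.2429  0.343   0.689 ] [ 0.2665  0.489  -1.0726  1.9045  0.7223  0.5431  1.1754]
```

```bash
python3 - <<'E'
from h import *
R=rot(-22,3,1);q=quat(R);P=tcp(GRIP,R)
bot.reach(P-.09*R[:,2],q);bot.gripper_to(.045,60)
bot.move_straight(P,.12); s=bot.state();print(s["time"],s["tcp_pos"]-P,s["q"],s["force"])
cv2.imwrite("pics/g.png",np.vstack([bot.camera("scene")[150:330,230:480,::-1],bot.camera("top")[150:330,200:450,::-1]]).repeat(2,0).repeat(2,1)[:, :])
E
python3 -c "
import cv2;a=cv2.imread('pics/g.png');import numpy as np;cv2.imwrite('pics/g2.png',cv2.resize(np.hstack([a[:360],a[360:]]),(800,288)))"
```

```text
4.55 [0.0005 0.0002 0.0007] [ 0.2434  0.9873 -0.8629  1.202   0.5341  1.5894  1.0553] [ 0.5489 -0.4878  0.523 ]
```

View pics/g2.png

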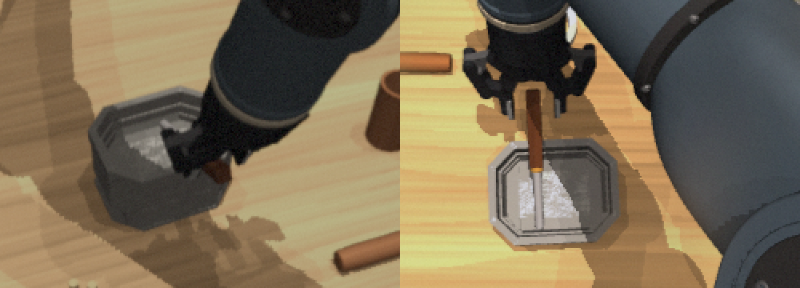

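The handle sits midway between the open fingers in the top view (about x 535, between 508 and 560), so I'll close and lift.

```bash
python3 - <<'E'
from h import *
R=rot(-22,3,1);P=tcp(GRIP,R)
bot.gripper_to(.0,60);s=bot.state();print(s["width"],s["finger_force"],s["force"])
bot.move_straight(P+[0,0,.03],.06);bot.move_straight(P+[0,0,.15],.15)
el=np.degrees(np.arcsin(PD[2]))
for psi in(20,30,10):
    Rf=rot(-22+90-el,psi,1);Pf=tcp([CUP[0],CUP[1],.27],Rf)
    try: bot.move_straight(Pf,.12,quat(Rf));print("line",psi);break
    except bot.IKError as e: print(psi,e)
s=bot.state();print(s["time"],s["tcp_pos"]-Pf,s["q"],s["width"],s["finger_force"],s["force"])
a=bot.camera("scene")[:,:,::-1];b=bot.camera("top")[:,:,::-1];cv2.imwrite("pics/s2.png",a);cv2.imwrite("pics/t2.png",b)
cv2.imwrite("pics/v2.png",np.hstack([cv2.resize(a[60:320,380:580],(400,520)),cv2.resize(b[180:380,40:190],(390,520))]))
E
```

```text
0.014168765346471409 61.41411781311035 [ 0.1488 -0.2262  0.3335]
line 20
10.4083 [ 0.0001 -0.0001  0.0001] [-0.1304  0.3323 -0.7099  2.1481  1.6443  0.4758 -0.2701] 0.013988108259892018 61.159712076187134 [-1.2012 -0.3169  0.66  ]
```

View pics/v2.png

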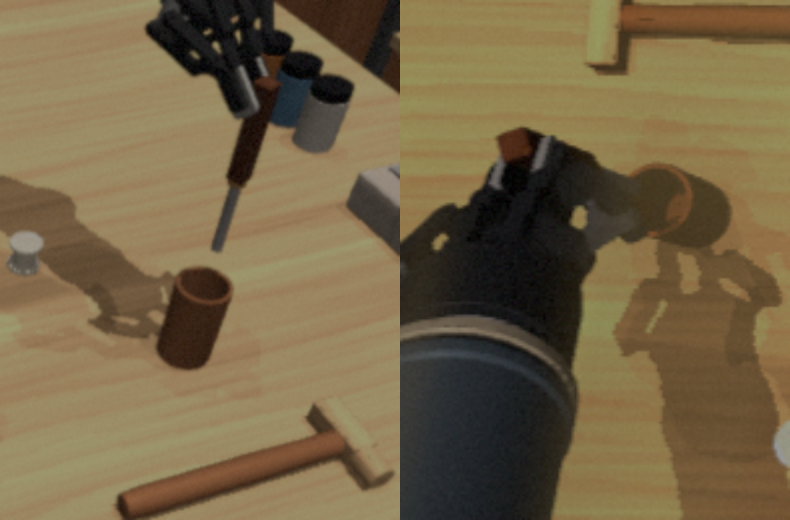

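The punch hangs over the cup. In the scene view its foot is at about (488.5,185), the ferrule at (499,151.5) and the handle end at (514,101). The handle end in the top view is near (84,236). Next I compare these with the expected vertical axis.

```bash
python3 - <<'E'
from h import *
X=np.array([[CUP[0],CUP[1],z] for z in(.135,.21,.30)])
print(proj("scene",X),proj("top",X))
print("axis dir scene px offset per 10mm",[ (proj("scene",X[0]+d)-proj("scene",X[0]))[0] for d in np.eye(3)*.01])
print("top",[ (proj("top",X[2]+d)-proj("top",X[2]))[0] for d in np.eye(3)*.01])
# cup centre seen in this image for reference
print("mouth",proj("scene",CUP),proj("top",CUP))
E
```

```text
[[487.3517 182.7855]
 [498.6969 147.816 ]
 [514.4093  98.9576]] [[128.8079 251.7955]
 [110.0798 244.9895]
 [ 81.471  234.5958]]
axis dir scene px offset per 10mm [array([3.1255, 3.4844]), array([ 4.8832, -1.1635]), array([ 1.4316, -4.3988])]
top [array([ 0.7268, -7.2454]), array([-7.5199, -0.1226]), array([-3.7137, -1.3489])]
mouth [[481.1909 201.6708]] [[138.3895 255.2781]]
```

The axis matches vertical within a couple of pixels, and the foot is centred to about 3 mm against a 17 mm margin. I'll lower it until it touches.

```bash
python3 - <<'E'
from h import *
el=np.degrees(np.arcsin(PD[2]));R=rot(-22+90-el,20,1)
G=lambda z:tcp([CUP[0],CUP[1],z],R)
bot.move_straight(G(.15),.12);bot.sleep(.2);f0=bot.state()["force"];print(f0)
z=.15
while z>.136:
    z-=.0015;bot.move_straight(G(z),.03);f=bot.state()["force"]-f0
    if f[2]>2: break
print(z,f,bot.state()["time"])
bot.move_straight(G(z+.0008),.03)
bot.gripper_to(.035);bot.sleep(.3)
a=bot.camera("scene")[:,:,::-1];b=bot.camera("top")[:,:,::-1]
bot.move_straight(G(z+.0008)-.11*R[:,2],.12);print(bot.state()["time"])
c=bot.camera("scene")[:,:,::-1];d=bot.camera("top")[:,:,::-1]
cv2.imwrite("pics/v3.png",np.hstack([cv2.resize(c[100:280,400:580],(400,400)),cv2.resize(d[180:360,50:230],(400,400))]))
E
```

```text
[ 0.4437  0.2712 -1.193 ]
0.141 [-0.6806 -0.1447  3.1755] 13.3583
15.4083
```

View pics/v3.png

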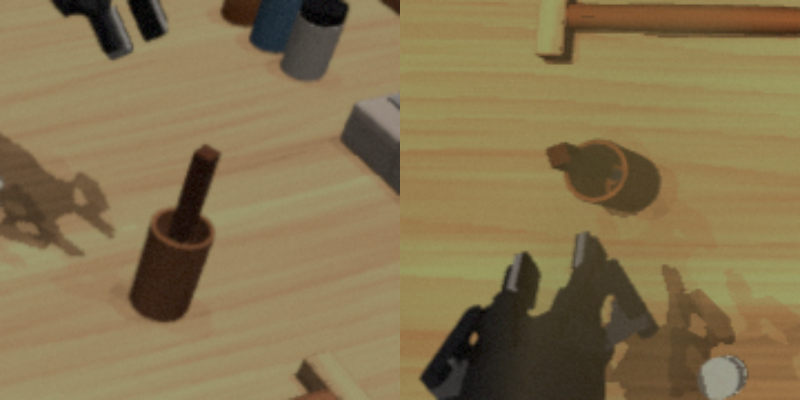

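The punch stands upright in the cup, with the handle end near (205,152) in the left pane and tilting hardly at all. Now the tray: I'll check IK for the corner pinch at the world (+x,−y) corner, the tilt and the mat pose.

```bash
cat >> h.py <<'E'
c,s_=np.cos(YAW),np.sin(YAW);RT=np.array([[c,-s_,0],[s_,c,0],[0,0,1]])
TC=np.array([*TRAY,.068])
OUT=RT@np.array([-1,1,0])/np.sqrt(2)      # outward at corner0
CORN=TC+RT@np.array([-.0427,.0577,.012])  # tray_corner0, z=.080
HINGE=TC-.0755*OUT+[0,0,.004]
AX=np.cross([0,0,1],OUT); AX*=-1          # +rotation raises the OUT side
PSI=np.degrees(np.arctan2(OUT[1],OUT[0]))+90
def tilt(p,R,deg):
    Q=Ro.from_rotvec(np.radians(deg)*AX).as_matrix();return HINGE+Q@(np.array(p)-HINGE),Q@R
E
python3 - <<'E'
from h import *
print(CORN,HINGE,OUT,AX,PSI)
for fl in(0,1):
    R=rot(0,PSI,fl);P=CORN+[0,0,.003]
    p2,R2=tilt(P,R,18);print(p2-P)
    m=P+[MAT[0]-TC[0],MAT[1]-TC[1],.12]
    for p,r in((P,R),(P+[0,0,.1],R),(p2,R2),(p2+[0,0,.08],R2),(m,R)):print(fl,p,bot.solve_ik(p,quat(r)))
E
```

```text
[ 0.6169 -0.0327  0.08  ] [0.5147 0.0728 0.072 ] [ 0.7455 -0.6665  0.    ] [-0.6665 -0.7455  0.    ] 48.19999999999999
[-0.0079  0.007   0.0447]
0 [ 0.6169 -0.0327  0.083 ] [ 0.3881  0.7115 -0.6807  1.738   0.5553  0.8939 -1.2623]
0 [ 0.6169 -0.0327  0.183 ] [ 0.271   0.5533 -0.4705  1.6385  0.2837  1.0182 -1.0188]
0 [ 0.609  -0.0257  0.1277] [ 0.3642  0.603  -0.8369  1.9493  1.0047  0.8809 -1.7909]
0 [ 0.609  -0.0257  0.2077] [ 0.3098  0.4581 -0.7174  1.8576  0.7492  0.9103 -1.5294]
0 [ 0.6044 -0.3642  0.203 ] [ 0.7075  0.6614 -0.4313  1.3591  0.2813  1.1813 -0.4797]
[-0.0079  0.007   0.0447]
1 [ 0.6169 -0.0327  0.083 ] [ 0.6521  0.9678 -1.2958  1.7286  0.9859  1.2556  1.5171]
1 [ 0.6169 -0.0327  0.183 ] [ 0.6595  0.8184 -1.2936  1.6246  0.8077  1.3323  1.6531]
1 [ 0.609  -0.0257  0.1277] [ 0.4385  0.6505 -0.9735  1.9469  1.068   0.9661  1.2982]
1 [ 0.609  -0.0257  0.2077] [ 0.5464  0.5984 -1.1499  1.8504  0.9624  1.1271  1.4233]
1 [ 0.6044 -0.3642  0.203 ] [-0.0216  0.8939  1.1332  1.391  -0.8076  1.3561 -2.7444]
```

```bash
python3 - <<'E'
from h import *
s=bot.state();bot.move_straight(s["tcp_pos"]+[0,0,.06],.15)
R=rot(0,PSI,0);q=quat(R);C=CORN.copy();C[2]=0
z=.20;bot.reach(C+[0,0,z],q);bot.gripper_to(.022,50)
bot.move_straight(C+[0,0,.106],.12);bot.sleep(.2);f0=bot.state()["force"];z=.106
s=bot.state();print(s["time"],s["tcp_pos"]-C,s["width"],s["q"])
b=bot.camera("top")[:,:,::-1];a=bot.camera("scene")[:,:,::-1]
while z>.083:
    z-=.002;bot.move_straight(C+[0,0,z],.04);f=bot.state()["force"]-f0
    if np.linalg.norm(f)>2: print("contact",z,f);break
print(z,f,bot.state()["time"])
cv2.imwrite("pics/v4.png",np.hstack([cv2.resize(a[180:300,270:390],(400,400)),cv2.resize(b[210:330,240:360],(400,400))]))
E
```

```text
18.7417 [ 0.0004 -0.      0.1068] 0.02217264749088599 [ 0.2229  0.6275 -0.3949  1.7236  0.3056  0.8503 -1.0371]
contact 0.08399999999999998 [1.3387 1.4014 0.6485]
0.08399999999999998 [1.3387 1.4014 0.6485] 21.5917
```

View pics/v4.png

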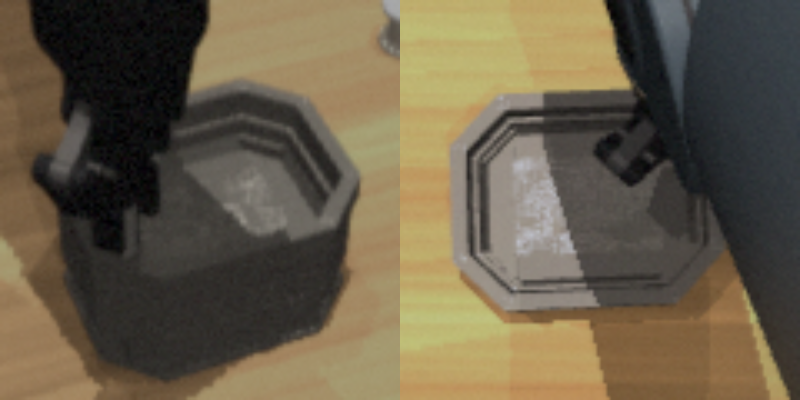

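The fingers straddle the corner band, with the inner finger at about (630,160) in the top pane. The small force runs along the band, so it's probably noise. I'll close gradually and follow any lateral force.

```bash
python3 - <<'E'
from h import *
bot.sleep(.15);s=bot.state();f0=s["force"];C=CORN.copy();C[2]=.083;print(f0,s["tcp_pos"]-C)
off=0.;w=.018
for k in range(22):
    bot.gripper_to(w,20);s=bot.state();f=(s["force"]-f0)@OUT
    if abs(f)>.8 and s["finger_force"]<15:
        off+=.0007*np.sign(f);bot.move_straight(C+off*OUT,.03)
    else: w-=.0015
    print(round(w,4),round(s["width"],4),round(f,2),round(s["finger_force"],1),round(off,4))
    if s["width"]>w+.0035 and s["finger_force"]>10: break
print(bot.state()["time"])
E
```

```text
[0.1548 1.0139 0.4469] [0.    0.    0.001]
0.018 0.0178 0.82 0.0 0.0007
0.0165 0.0181 0.51 0.0 0.0007
0.015 0.0167 0.34 0.0 0.0007
0.015 0.0151 1.61 0.0 0.0014
0.015 0.0149 0.96 0.0 0.0021
0.015 0.0146 1.01 0.0 0.0028
0.015 0.0151 0.93 0.0 0.0035
0.0135 0.0151 -0.35 0.0 0.0035
0.012 0.0133 0.38 0.0 0.0035
0.0105 0.0118 0.54 0.0 0.0035
0.0105 0.0101 1.08 0.0 0.0042
0.009 0.0105 0.46 0.0 0.0042
0.0075 0.0091 0.04 0.0 0.0042
0.006 0.0076 0.3 0.0 0.0042
0.006 0.0063 1.22 0.0 0.0049
0.0045 0.0061 0.07 0.0 0.0049
0.003 0.0048 0.28 0.0 0.0049
0.003 0.0031 0.97 0.0 0.0056
0.0015 0.0029 -0.51 0.0 0.0056
0.0 0.0014 0.39 0.0 0.0056
0.0 0.0005 0.86 0.0 0.0063
0.0 -0.0004 0.87 0.0 0.007
29.0083
```

The fingers closed fully with nothing between them, so I need to look.

```bash
python3 - <<'E'
from h import *
s=bot.state();print(s["tcp_pos"],CORN,s["force"],s["width"])
a=bot.camera("scene")[:,:,::-1].copy();b=bot.camera("top")[:,:,::-1].copy()
cv2.imwrite("pics/s5.png",a);cv2.imwrite("pics/t5.png",b)
for n,im in(("scene",a),("top",b)):
    print(n,proj(n,CORN+[0,0,.008]),proj(n,s["tcp_pos"]))
cv2.imwrite("pics/v5.png",np.hstack([cv2.resize(cv2.convertScaleAbs(x,alpha=1.8),(400,520),interpolation=cv2.INTER_CUBIC) for x in(a[190:320,270:370],b[200:330,250:350])]))
E
```

```text
[ 0.6221 -0.0375  0.083 ] [ 0.6169 -0.0327  0.08  ] [-0.0308  0.9939  0.0099] -2.5634471036381048e-05
scene [[308.0072 258.1584]] [[306.2833 263.1309]]
top [[325.862  243.7394]] [[328.2732 241.4395]]
```

View pics/v5.png

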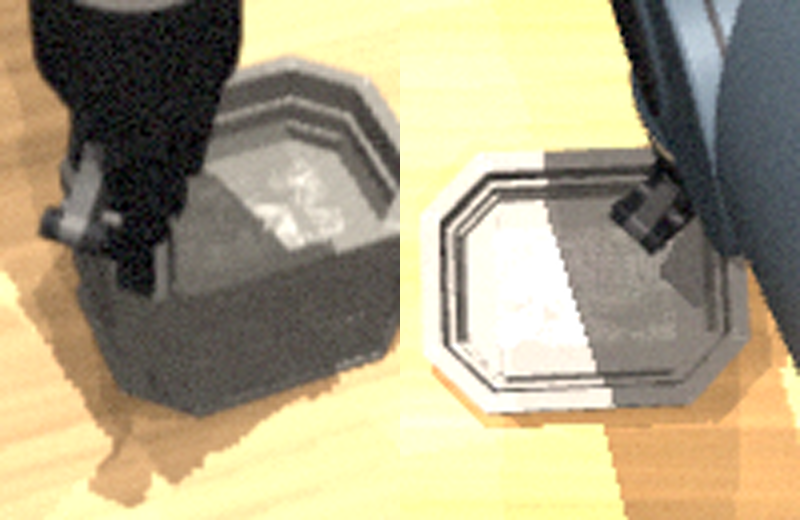

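The crop shows the tool at the corner, with the finger end near (140,290) in the left pane, but what it occludes is unclear. I'll check numerically whether the tray moved and where the fingertip ends.

```bash
python3 - <<'E'
from h import *
s=bot.state();print(s["eef_rot"],Ro.from_quat(s["eef_rot"],scalar_first=True).as_matrix())
A={n:cv2.imread(f"pics/{n}0.png",0) for n in("scene","top")};B={"scene":cv2.imread("pics/s5.png",0),"top":cv2.imread("pics/t5.png",0)}
def mt(n,x,y,w,h):
    f=lambda i:cv2.Canny(cv2.GaussianBlur(i,(3,3),0),40,90) if 0 else i
    t=A[n][y:y+h,x:x+w];r=cv2.matchTemplate(B[n][y-12:y+h+12,x-12:x+w+12],t,cv2.TM_CCOEFF_NORMED);m=cv2.minMaxLoc(r);print(n,(x,y),np.array(m[3])-12,round(m[1],3))
mt("scene",330,198,60,20);mt("scene",345,265,30,20);mt("scene",300,275,40,20)
mt("top",250,240,20,60);mt("top",250,285,30,22);mt("top",320,280,22,22)
im=cv2.imread("pics/s5.png");i0=cv2.imread("pics/scene0.png")
print("cols 294..318 step2, rows 244..280; now gray"); print(B["scene"][244:282:2,292:320:2]); print("before");print(A["scene"][244:282:2,292:320:2])
E
```

```text
[-0.      0.9128  0.4083 -0.    ] [[ 0.6666  0.7454 -0.    ]
 [ 0.7454 -0.6666  0.    ]
 [-0.     -0.     -1.    ]]
scene (330, 198) [0 0] 0.991
scene (345, 265) [0 0] 0.974
scene (300, 275) [-1  0] 0.913
top (250, 240) [0 0] 0.996
top (250, 285) [0 0] 0.989
top (320, 280) [0 0] 0.753
cols 294..318 step2, rows 244..280; now gray
[[50 25 75 84 38  5  6 12  2  0 33 34 59 59]
 [46 38 37 45 25  9  4 13 23 14 33 63 59 63]
 [42 42 25 18 10 10  5 18  3  4 19 61 61 63]
 [28 29 24  2 17  1 13  2  1 22 26 57 62 68]
 [22 24  3 13 14  9  1  9 32 63 30 61 66 66]
 [35 30 28  3 13 11 12 14 28 62 34 56 65 63]
 [40 30 35 48 15 20  6  3 34 63 35 56 67 63]
 [40 38 41 45 20 18  9 19 23 65 37 55 58 57]
 [34 35 34 40 13 19 10  9 22 63 39 54 60 58]
 [41 39 36 46 28 27 13 17 29 63 43 55 60 60]
 [36 32 35 45 43 45 35 35 52 59 47 42 52 44]
 [43 38 31 39 42 39 43 44 47 40 45 40 38 44]
 [43 36 42 41 43 40 44 46 39 44 42 45 48 45]
 [50 51 34 36 43 43 46 42 42 46 43 45 49 44]
 [69 42 40 44 45 45 45 43 43 41 50 43 47 43]
 [73 47 44 41 43 44 43 42 40 41 45 41 46 45]
 [74 53 43 39 45 46 44 40 42 40 42 43 43 44]
 [73
[... 515 characters left out ...]
1  36  50  63  74  90  93  94  95  94  97 104 124]
 [ 34  32  24  45  45  41  39  58  74  91  94  97  97 102]
 [ 33  33  36  42  36  39  36  39  45  41  64  74  92 109]
 [ 35  32  39  36  39  42  40  42  40  39  45  42  49  64]
 [ 43  33  35  38  43  39  33  38  41  43  40  36  38  37]
 [ 49  41  29  36  41  40  36  44  34  39  41  41  42  39]
 [ 78  40  39  40  35  41  39  41  37  34  37  39  38  39]
 [108  67  33  39  41  42  37  40  38  37  38  34  43  39]
 [114  74  47  40  39  39  40  38  36  36  38  39  43  45]
 [116  81  53  37  40  40  41  53  41  40  39  39  41  36]
 [114 116  69  45  42  41  39  37  44  43  50  36  38  38]
 [118 118  71  49  42  37  40  41  42  36  44  37  37  41]]
```

The tray hasn't moved. The fingertip ends just above the band, so the tips stand higher than I took them to be and the fingers closed above the rim. I'll reopen at the nominal corner and go deeper, watching the force.

```bash
python3 - <<'E'
from h import *
C=CORN.copy();C[2]=0;z=.092
bot.move_straight(bot.state()["tcp_pos"]+[0,0,.009],.1);bot.gripper_to(.024,20);bot.move_straight(C+[0,0,z],.1);bot.sleep(.15);f0=bot.state()["force"]
while z>.066:
    z-=.003;bot.move_straight(C+[0,0,z],.05);s=bot.state();f=s["force"]-f0;print(round(z,3),s["tcp_pos"]-C,f)
    if abs(f[2])>2.2: break
print(s["time"],s["width"])
a=bot.camera("scene")[:,:,::-1];cv2.imwrite("pics/s6.png",a)
g=cv2.cvtColor(a,cv2.COLOR_BGR2GRAY);print(g[250:290:2,292:322:2])
E
```

```text
0.089 [-0.0001 -0.0001  0.0887] [ 0.2618  0.2347 -0.6469]
0.086 [-0.0002 -0.      0.0857] [ 0.2085  0.2429 -0.706 ]
0.083 [-0.0001  0.      0.0828] [ 1.0784  0.3939 -0.5667]
0.08 [-0.0001 -0.      0.0798] [ 0.2805  1.5954 -0.3856]
0.077 [-0.0002  0.      0.0768] [-0.3519 -0.0301 -0.7639]
0.074 [-0.0001  0.      0.0738] [ 0.439   0.5505 -0.8782]
0.071 [-0.0002 -0.      0.0708] [ 1.0648  0.6049 -0.6961]
0.068 [-0.0001  0.      0.0678] [-0.2579  0.3687 -0.8384]
0.065 [-0.0002 -0.      0.0648] [ 0.048  -0.2031  0.0393]
32.3667 0.023625402112877256
[[83 40 42 62 76 41 36 15 13  0 14 20  7 58 62]
 [50 40 44 18 25 14 27 21  6  2 12 15  9 53 57]
 [36 24 24 17 11  8 11 16 20  3  8  0  2 52 66]
 [25 16 18  4  0 13 17 22 10  3 12 16  1 42 64]
 [16 20 13  4 10 20 10  2 11 27 40 42 33 47 61]
 [12  0 14 18 13 12  5 11 21 43 43 44 47 67 55]
 [12 14  7  8 20  6 19 16 61 52 45 47 55 64 58]
 [38 32 28  3  6 14 17 19 61 58 39 45 47 49 44]
 [50 31 35 17 19  3 12 21 60 55 43 44 45 48 44]
 [47 36 39 26 16 13 15 13 62 55 47 46 45 47 51]
 [53 47 42 22 12 11 16 22 60 59 46 40 40 45 44]
 [71 45 43 44 38 26 22  2 63 57 47 45 49 45 42]
 [79 43 42 37 43 48 42 39 56 48 44 45 43 47 43]
 [77 59 47 38 42 44 46 43 49 47 47 46 44 48 48]
 [76 74 46 45 37 48 40 43 44 45 48 44 47 46 49]
 [78 78 50 41 34 44 49 44 43 45 45 46 44 44 48]
 [72 76 67 49 45 43 44 38 42 44 46 40 46 43 48]
 [80 81 72 54 50 44 44 47 40 42 45 47 46 43 46]
 [87 78 64 65 50 48 47 48 41 41 40 46 46 46 48]
 [93 75 73 65 63 45 48 42 42 47 45 43 50 49 43]]
```

The outer finger now hangs in front of the band with its tip at about row 272, roughly 20 mm below the rim and without contact. I'll rise 4 mm and close in steps.

```bash
python3 - <<'E'
from h import *
C=CORN.copy();C[2]=.069;bot.move_straight(C,.05);bot.sleep(.1);f0=bot.state()["force"]
off=0.
for w in(.016,.0145,.013,.0115,.010,.0085,.007):
    bot.gripper_to(w,20);F=[]
    for k in range(4): bot.sleep(.03);F.append((bot.state()["force"]-f0)@OUT)
    s=bot.state();f=np.mean(F);print(w,round(s["width"],4),round(f,2),round(s["finger_force"],1))
    if s["finger_force"]>8: break
    if abs(f)>1.5: off+=.0012*np.sign(f);bot.move_straight(C+off*OUT,.05)
bot.gripper_to(0,50);s=bot.state();print(off,s["time"],s["width"],s["finger_force"],s["force"]-f0,s["tcp_pos"])
E
```

```text
0.016 0.0159 -0.48 0.0
0.0145 0.0147 -0.18 0.0
0.013 0.0129 -1.51 0.6
0.0115 0.0117 -0.77 0.0
0.01 0.01 -2.51 0.8
0.0085 0.0086 0.53 9.2
-0.0024 35.6167 0.007279417996580705 51.313194036483765 [-0.682  -2.0514  4.1811] [ 0.6152 -0.0313  0.0692]
```

The rim is gripped at a width of 7.3 mm with 51 N. Now I tip it slowly about the opposite corner's edge.

```bash
sed -i 's/^def tilt/HINGE=HINGE-.0024*OUT\ndef tilt/' h.py; python3 - <<'E'
from h import *
R=rot(0,PSI,0);P0=bot.state()["tcp_pos"];P0[2]=.0692
for d in(1,2.5,4,6,8,10,12,14.5,17,19):
    p,r=tilt(P0,R,d);p[2]+=.0005;bot.move_straight(p,.02,quat(r));s=bot.state();print(d,s["force"],round(s["width"],4))
print(s["time"],s["tcp_pos"]-p)
a=bot.camera("scene")[:,:,::-1];b=bot.camera("top")[:,:,::-1];cv2.imwrite("pics/s7.png",a);cv2.imwrite("pics/t7.png",b)
cv2.imwrite("pics/v7.png",np.hstack([cv2.resize(cv2.convertScaleAbs(x,alpha=1.5),(400,400),interpolation=cv2.INTER_CUBIC) for x in(a[180:310,265:395],b[210:330,240:360])]))
# did the stack's foot move?
A=cv2.imread("pics/scene0.png",0);B=cv2.cvtColor(a,cv2.COLOR_BGR2GRAY)
for x,y,w,h in((292,272,40,28),(340,262,35,22)):
    m=cv2.minMaxLoc(cv2.matchTemplate(B[y-10:y+h+10,x-10:x+w+10],A[y:y+h,x:x+w],cv2.TM_CCOEFF_NORMED));print(np.array(m[3])-10,round(m[1],3))
E
```

```text
1 [-0.8478 -1.1482  0.3216] 0.0071
2.5 [-1.131   1.0034  0.8269] 0.0071
4 [-0.7202  0.7159 -0.7054] 0.0071
6 [1.7114 0.5217 0.3361] 0.0073
8 [ 0.8056  0.582  -0.391 ] 0.0074
10 [ 0.6844  0.1697 -1.0125] 0.0071
12 [-0.3946 -0.2276 -0.1175] 0.0073
14.5 [-0.4899  0.3131 -0.4817] 0.0074
17 [ 0.3348 -0.5362 -0.0693] 0.0074
19 [-0.0163 -0.2688 -0.7477] 0.0074
39.5917 [0.0001 0.0001 0.    ]
[0 0] 0.99
[0 0] 0.971
```

View pics/v7.png

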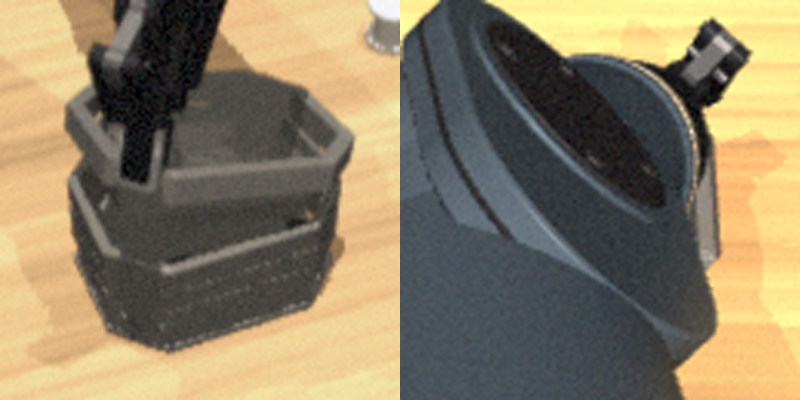

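The tray is tipped with its far corner still on the stack, whose outline is unmoved (template shift 0). I'll lift it, carry it to the mat and level it.

```bash
python3 - <<'E'
from h import *
R=rot(0,PSI,0);_,r=tilt(CORN,R,19);s=bot.state();p=s["tcp_pos"]
bot.move_straight(p+[0,0,.015],.03);bot.move_straight(p+[0,0,.11],.1)
c=TC-.0024*OUT;P0=np.array([.6152,-.0313,.0692]);F=P0+[MAT[0]-c[0],MAT[1]-c[1],.13]
try: bot.move_straight(F,.1,quat(R))
except bot.IKError as e: print(e);bot.reach(F,quat(R))
bot.sleep(.5);s=bot.state();print(s["time"],s["tcp_pos"]-F,s["width"],s["finger_force"],s["q"])
a=bot.camera("scene")[:,:,::-1];b=bot.camera("top")[:,:,::-1];cv2.imwrite("pics/s8.png",a);cv2.imwrite("pics/t8.png",b)
A=cv2.imread("pics/scene0.png",0);B=cv2.cvtColor(a,cv2.COLOR_BGR2GRAY)
for n,x,y,w,h in(("stack",292,272,40,28),("stack",340,270,33,18),("spool",380,172,25,28),("jar",185,212,26,34),("tape",360,330,62,60),("mallet",440,262,135,58)):
    m=cv2.minMaxLoc(cv2.matchTemplate(B[y-10:y+h+10,x-10:x+w+10],A[y:y+h,x:x+w],cv2.TM_CCOEFF_NORMED));print(n,np.array(m[3])-10,round(m[1],3))
# where the level tray's rim corners should appear
D=c.copy();D[:2]=MAT;D[2]=.178+.04
l=.0283;o=[(-.06,-.075+l),(-.06,.075-l),(-.06+l,.075),(.06-l,.075),(.06,.075-l),(.06,-.075+l),(.06-l,-.075),(-.06+l,-.075)]
pts=np.array([D+RT@np.array([*q,0]) for q in o]);pr=proj("scene",pts);print(pr)
im=a.copy();cv2.polylines(im,[pr.round().astype(int).reshape(-1,1,2)],True,(0,0,255),1)
g=cv2.Canny(B,40,100);d=cv2.distanceTransform(255-g,cv2.DIST_L2,3)
for i in range(8):
    L=np.linspace(pr[i],pr[(i+1)%8],20);print(i,np.median([d[int(round(y)),int(round(x))] for x,y in L]).round(1))
cv2.imwrite("pics/v8.png",cv2.resize(im[130:380,60:310],(600,600)))
E
```

```text
45.4833 [-0. -0. -0.] 0.00744978059681258 50.75667858123779 [ 0.6314  0.6497 -0.2862  1.3671  0.1881  1.1514 -0.4058]
stack [0 0] 0.991
stack [0 0] 0.94
spool [0 0] 0.997
jar [0 0] 0.943
tape [0 0] 0.996
mallet [0 0] 0.997
[[146.1595 235.153 ]
 [ 74.8725 254.3484]
 [ 52.6641 245.5301]
 [ 53.002  215.2318]
 [ 72.9917 197.9895]
 [136.4754 182.4021]
 [157.6555 188.9975]
 [163.9217 216.249 ]]
0 1.9
1 1.0
2 4.2
3 6.7
4 1.6
5 1.0
6 1.0
7 1.4
```

```bash
python3 - <<'E'
import cv2
a=cv2.imread("pics/s8.png",0)
for y in(205,212,220,228,236,242): print(y,a[y,36:80:2])
for x in(90,120,140): print("col",x,a[225:275:2,x])
from h import *
print(proj("scene",bot.state()["tcp_pos"]))
E
```

```text
205 [19 10 15 15  5  9 12  3  2  5  0  4  9 11 15  6  9 28 40 19 13 10]
212 [16  0  6 12 13 10 15  0 10  9  6 17 11 14  8  9 11 19 24 18 13 10]
220 [ 8 12 15  8 14  2 15 17 13  4 14 13 12 13 12  5 10 14 14 17 25 27]
228 [10 18 10 19 22  7  5 11 16 19 33  9 13 21 17  3 12 15 22 41 38 36]
236 [37 13 17 10 13  9  6  7 19  3 16 18 13  7 14 15 28 49 44 13 34 62]
242 [13  9 12 11  7  0 13 13  7  7  6 32 54 49 16 14 14 15 36 50 37 13]
col 90 [ 63  62  65  73  61  58  49  49  54  57  58  56  56  54  44  48  43  46
  41  38  45 122 123 126 121]
col 120 [ 62  65  65  66  66  61  62  80  95  84  46  42  37  45  39  36  87 134
 136 138 135 131 136 132 133]
col 140 [101  99  94 100 103  95  89  55  42  40  41  42  37  46  89  87  91  94
  89  86  90  94  91  93  98]
[[ 71.425 256.964]]
```

The unmatched edges (2 and 3) are hidden behind the black gripper. Every other rim edge lies within 2 px of the level, centred tray, so I'll hand in.

```bash
python3 -c "
from station import bot
print(bot.finish_job(),bot.state()['time'],bot.state()['width'])"
```

```text
the job is handed in; nothing more can be done
the job is handed in; nothing more can be done
```

The job is handed in at about 45 s of the 64 s: the punch stands in the tool cup, and the top tray, tipped off corner-first with no visible shift of the stack or bystanders, is held level over the mat about 17 cm above it.

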